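# Stop the dish loader, square its crooked stack, reset the stop

### The job

Before reaching into the dish loader, press the mushroom stop on its control box down until it latches and stays down by itself. Then, without taking the stack apart, tap the three square dishes home into the corner of the loading nest, every dish flush against both upright fences, and only then turn the mushroom head clockwise until it is free and has sprung fully up again. Leave the tube rack, the burner and the round dishes where they are.

Things in the scene. Friction and masses are not known exactly. Their poses are not given: they have to be found in the camera images.
- nest: nest fixed to the bench: aluminium floor 150 x 150 mm, 8 mm thick, and two white upright fences 12 mm thick, tops 45 mm above the bench, making an inside corner. Origin on the bench under the centre of the dishes' home place; the fences' inner faces are at +50 mm along the nest's x and +50 mm along its y. The fences run back to about -80 mm, the floor to -88 mm; the -x and -y sides are open
- stop (a joint): plunge of the mushroom stop, m: 0 = up (released), 0.016 = pressed as far as it goes; once pressed past about 0.0125 it latches and, let go, stays at about 0.012. Pressing takes about 5 N; beyond 0.016 it is solid
- stop_knob (a joint): turn of the mushroom head, rad, clockwise seen from above: starts near 0, end stop at 1.4. When latched, turning it to about 0.9 or more frees it and it springs up as soon as it is let go; the head stays turned
- stop_top (a point): centre of the top face of the mushroom head, moves with it: 96 mm above the bench when released, 84 mm when latched. The head is a round black cap of 60 mm diameter on a thin upright stem; its upright rim, where it can be gripped, lies 4 to 22 mm below this point
- console: grey control box of the loader, fixed to the bench, top 50 mm above it. Origin on the bench, under the mushroom stop's axis; the box reaches from -70 to +110 mm along its x and 65 mm to either side. A steel collar 44 mm wide, 6 mm high surrounds the stem; a small fixed dial 28 mm wide, 14 mm high is at x = 80, y = -30 mm
- dish1: flat square culture dish with closed lid, 100 x 100 x 14 mm, 90 g, filled with pale agar; number 1 of 3 from the bottom of the stack. Origin at the centre of its underside; x and y along its edges. Home: straight above the nest's origin at height 8 mm, edges along the nest's x and y
- dish2: flat square culture dish with closed lid, 100 x 100 x 14 mm, 90 g, filled with pale agar; number 2 of 3 from the bottom of the stack. Origin at the centre of its underside; x and y along its edges. Home: straight above the nest's origin at height 22 mm, edges along the nest's x and y
- dish3: flat square culture dish with closed lid, 100 x 100 x 14 mm, 90 g, filled with pale agar; number 3 of 3 from the bottom of the stack. Origin at the centre of its underside; x and y along its edges. Home: straight above the nest's origin at height 36 mm, edges along the nest's x and y
- rack: white wire rack with three capped test tubes, 70 x 120 mm, 150 mm tall; a bystander; origin under its centre
- burner: gas burner with a round foot of 84 mm and a thin upright pipe, 130 mm tall; a bystander; origin under its foot
- round_dishes: two round culture dishes, one on the other, 90 mm diameter, 30 mm tall in all; a bystander; origin under the centre
Mind the look-alikes: they are no part of the job. Leave any green or pink look-alike of the console alone.

How it is judged:
By the outcome, as a careful person would: the job done as asked, in the order asked, and still so for the second after the job is handed in, with the robot touching nothing.
It also fails if it takes over 72 s, if anything falls off the work surface, if the arm or the gripper's body presses on something with over 40 N, if the wrist force passes 120 N, or if a joint passes its speed limit or range.

### The arm

A 6-joint arm with a two-finger parallel gripper is mounted at the origin on the work surface. World frame = base frame: x ahead of the robot, y to its left, z up, the work surface at z = 0. Lengths are in mm, angles in rad, forces in N, time in s.
With the tool pointing down it reaches from about 350 to 875 mm from the base axis. Payload 4.2 kg.
Tool frame: the origin (TCP) lies at the very end of the fingers, on their centre line; the grasp point (between the pads) lies 19 mm behind it; z points along the fingers, y is the line along which they close (so a half turn about z gives the same grasp; the last joint's range is limited). The gripper opens to 85 mm and grips with 20 to 120 N. Pads are 22 mm wide; open, the fingers measure 114 mm over their backs; the gripper's body (76 mm by 85 mm) begins 54 mm behind the grasp point. The pads swing forward as they close: fully open they stand 13 mm farther back than shut.
Start: joints at [1.486, 0.385, 0.008, 0, -1.194, -0.259], TCP at [210.634, 588.415, 208.512] pointing down, gripper open.
Joint ranges: [-3.14, 3.14], [-1.21, 2.06], [-1.07, 1.41], [-3.16, 2.05], [-2.99, -0.16], [-3.1, 3.1]. Speed limits (rad/s): [2.79, 2.79, 3.14, 3.14, 3.14, 3.14].

### API

Orientations are given as a unit quaternion [x, y, z, w].
In Python, from bench import read_state, get_image, get_calibration, job_done gives the robot as it stands.
- The arm moves only by the shell command python3 -m creep 'ROWS'. ROWS is a JSON object of lists of equal length, an entry for each row: "translation": the shift along the world's x, y, z in cm, a list of three; "delta_rot": the turn, a rotation vector about the world's x, y, z in degrees, a list of three; "hand": the finger opening in cm, from 0 to 8.54. A call has 1 to 8 rows; each row is the pose to reach, as a shift and turn from the pose commanded when the call began; what a row does not reach only later rows make up. A row lasts 1/8 s, in which the tool goes at most 62.5 mm and 10.7 degrees, less where a joint would pass 70% of its speed; a pose out of reach is approached as far as the arm can. A call with a gripper value outside its range is refused whole. The fingers move at their own pace and stop on an object; the grip force is fixed at half the most. Time passes only in rows, so rows that repeat a pose let the fingers close. It gives the time, the measured TCP pose, the force, the opening and the grip force at its end, in the units of the state.
- read_state(): the state, without advancing time (a new reading comes with each control period).
- get_image(name): name is "scene" or "top" or "wrist"; returns (picture, depth): 384x512x3 uint8, red, green, blue; 384x512 float32, mm along the optical axis (not along the pixel's ray), 0 where there is no reading.
- get_calibration(name): a dict with "intrinsics" (3x3 intrinsics, pixels), "xyz" and "attitude" of the camera in the world. Camera axes: x right, y down, z forward; pixel columns grow to the right and rows downward; lengths in mm; the calibration is good to about 2 mm. A picture is of the moment at which its call begins: read the wrist's pose just before it. get_calibration takes no time and is no camera call; for the wrist camera it gives the pose at the moment of the call.
- job_done(): hands the job in; it is judged then, once.
The state is a dict: "clock": time; "joints": joint angles; "joint_vel": joint speeds; "joint_efforts": joint torques, N m; "position": TCP position; "ee_rot": TCP orientation; "contact_force": force on the tool from outside, world axes, zero at the start; "wrist_torque": the same for the moment, N m; "gripper_width": finger opening in mm; "grasp_force": force on a finger pad.
Only numpy, scipy, OpenCV 4.12 (cv2) and the standard library are available. Lean on these libraries where they do the work, as an engineer would, in place of code of your own. Each camera call takes 0.05 s, during which the arm holds its last target. There are 200 camera calls.

## Working session

There is one attempt and no reset: what is moved stays moved. The work goes in short steps, Python scripts to look and compute and a shell command to move; the robot and the scene stay as the last step left them, time stands still between calls to the robot, and variables do not carry over. Pictures are saved under pics/ and viewed, at most 12 in all, crops included, and the job is handed in when it is done.

```bash
ls; mkdir -p pics; cat > h.py <<'E'
import numpy as np,cv2
from bench import *
from scipy.spatial.transform import Rotation as R
def cal(n):
    c=get_calibration(n);K=np.array(c["intrinsics"]);a=np.array(c["attitude"])
    Rm=a if a.shape==(3,3) else R.from_quat(a).as_matrix()
    return K,Rm,np.array(c["xyz"])
def cloud(d,c):
    K,Rm,t=c;v,u=np.mgrid[:d.shape[0],:d.shape[1]]
    p=np.stack([(u-K[0,2])/K[0,0]*d,(v-K[1,2])/K[1,1]*d,d],-1)@Rm.T+t
    p[d<=0]=np.nan;return p
def snap(n,f):
    c=cal(n);im,d=get_image(n);cv2.imwrite(f"pics/{f}.png",im[:,:,::-1]);np.savez(f"pics/{f}.npz",im=im,p=cloud(d,c),d=d,K=c[0],R=c[1],t=c[2])
    return im,cloud(d,c),c
E
python3 - <<'E'
from h import *
print(read_state());print(get_calibration("top"));print(get_calibration("scene"))
a,_,_=snap("top","top0");b,_,_=snap("scene","scene0")
cv2.imwrite("pics/both.png",cv2.resize(np.vstack([a,b]),(512,768))[:,:,::-1])
E
```

```text
pics
{'clock': 0.0, 'joints': array([ 1.48559655e+00,  3.85572191e-01,  6.60328835e-03, -5.00120855e-04,
       -1.19398855e+00, -2.58575300e-01]), 'joint_vel': array([ 8.54183361e-04, -6.96703987e-04, -1.37637313e-03,  8.29679679e-05,
       -7.37604672e-04,  1.42108283e-03]), 'joint_efforts': array([-9.32030853e-04, -3.92293274e+01,  1.88401830e+01,  4.18621972e+00,
       -4.64216253e-03, -1.78407475e-06]), 'position': array([210.43644276, 587.82732518, 207.40321199]), 'ee_rot': array([ 9.85247286e-01, -1.71133174e-01, -1.37990385e-04,  1.09663014e-03]), 'contact_force': array([ 0.70249503,  0.20620326, -0.58157571]), 'wrist_torque': array([-0.01314498,  0.02025947,  0.05151691]), 'grasp_force': 0.0, 'gripper_width': 85.24658622463309}
{'intrinsics': array([[369.34709089,   0.        , 252.0232912 ],
       [  0.        , 369.34709089, 192.49174767],
       [  0.        ,   0.        ,   1.        ]]), 'xyz': array([ 306.76643524,   17.5916652 , 1123.64849358]), 'attitude': array([-0.68382673,  0.72128937, -0.07798186,  0.07772699])}
{'intrinsics': array([[385.20617955,   0.        , 245.13597217],
       [  0.        , 385.20617955, 193.82628571],
       [  0.        ,   0.        ,   1.        ]]), 'xyz': array([1491.28101811,  359.82253224, 1159.81071891]), 'attitude': array([ 0.51691728,  0.77205042, -0.30287829, -0.21213065])}
```

View pics/top0.png

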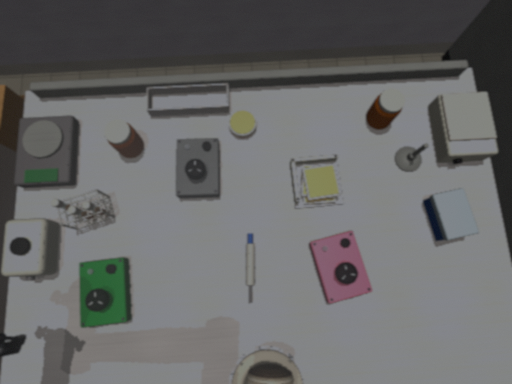

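View pics/scene0.png

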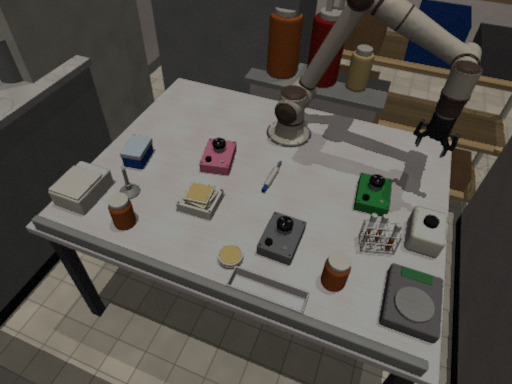

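The top view shows the grey console at about (197,167) with its mushroom at (196,170), and the nest with dishes at (320,182). The round dishes are at (243,124), the rack at (88,210) and the burner at (408,158). The green and pink consoles are decoys. Next I'll zoom in and measure.

```bash
python3 - <<'E'
from h import *
z=np.load("pics/top0.npz");im=z["im"];p=z["p"]
s=np.load("pics/scene0.npz")
f=lambda a:cv2.resize(a,None,fx=5,fy=5,interpolation=cv2.INTER_CUBIC)
A=f(im[130:205,165:230]);B=f(im[145:220,282:352])
cv2.imwrite("pics/z1.png",np.hstack([A,B])[:,:,::-1])
for u,v in [(196,170),(205,145),(185,190),(210,190),(320,182),(308,183),(297,185),(318,160),(340,180),(303,200),(243,124),(360,230)]: print(u,v,p[v,u].round(0))
# mushroom cap via height
for n,w in (("top",p),("scene",s["p"])):
    m=(abs(w[...,0]-650)<250)&(abs(w[...,1]-150)<150)&(w[...,2]>75)&(w[...,2]<110)
    k,l,st,c=cv2.connectedComponentsWithStats(m.astype(np.uint8))
    for i in range(1,k):
        if st[i,4]>15: q=w[l==i];print(n,st[i],c[i].round(1),np.median(q,0).round(1),((q.min(0)+q.max(0))/2).round(1),np.ptp(q,axis=0).round(0))
E
```

```text
196 170 [612. 169.  97.]
205 145 [698. 145.  67.]
185 190 [566. 210.  52.]
210 190 [562. 136.  50.]
320 182 [ 569. -194.   49.]
308 183 [ 567. -158.   51.]
297 185 [ 564. -125.   46.]
318 160 [ 642. -197.   35.]
340 180 [ 582. -266.    7.]
303 200 [ 525. -145.    9.]
243 124 [776.  27.  28.]
360 230 [ 424. -311.    2.]
top [185 159  21  21 338] [195.4 168.6] [617.  171.7  95.1] [619.1 172.7  87.9] [58. 59. 25.]
scene [277 216  17  15 208] [284.9 222.9] [627.3 179.5  92.7] [621.3 177.7  87.9] [59. 59. 25.]
```

View pics/z1.png

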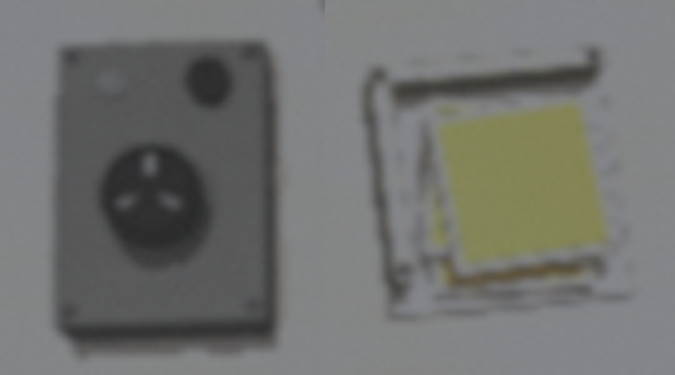

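The nest's fences are on the far (+x) and left (+y) sides, and the two camera estimates of the cap centre agree to a few mm, at about (620,175,95). I'll move above the console and refine with the wrist camera.

```bash
python3 -m creep '{"translation":[[35,-41,12],[35,-41,12],[35,-41,12],[35,-41,12],[35,-41,12],[35,-41,12],[35,-41,12],[35,-41,12]],"delta_rot":[[0,0,0],[0,0,0],[0,0,0],[0,0,0],[0,0,0],[0,0,0],[0,0,0],[0,0,0]],"hand":[0,0,0,0,0,0,0,0]}'
python3 -m creep '{"translation":[[0,0,0],[0,0,0],[0,0,0],[0,0,0]],"delta_rot":[[0,0,0],[0,0,0],[0,0,0],[0,0,0]],"hand":[0,0,0,0]}'
python3 - <<'E'
from h import *
im,p,c=snap("wrist","w1");print(c)
E
```

```text
clock: 1.1
position: [528.3, 215.5, 317.3]
ee_rot: [0.985, -0.171, -0.0, 0.0]
contact_force: [-0.3, 0.7, -0.4]
gripper_width: -0.5
grasp_force: 0.0
clock: 1.6
position: [526.8, 218.2, 317.0]
ee_rot: [0.985, -0.17, -0.0, 0.0]
contact_force: [-0.2, 0.8, -0.4]
gripper_width: 0.1
grasp_force: 0.0
(array([[281.10232381,   0.        , 254.12963881],
       [  0.        , 281.10232381, 192.44891869],
       [  0.        ,   0.        ,   1.        ]]), array([[-3.34318698e-01, -9.02665168e-01, -2.70973436e-01],
       [-9.42460001e-01,  3.20081944e-01,  9.65230343e-02],
       [-3.94276662e-04,  2.87651080e-01, -9.57735193e-01]]), array([595.70123865, 193.35635985, 481.86128849]))
```

View pics/w1.png

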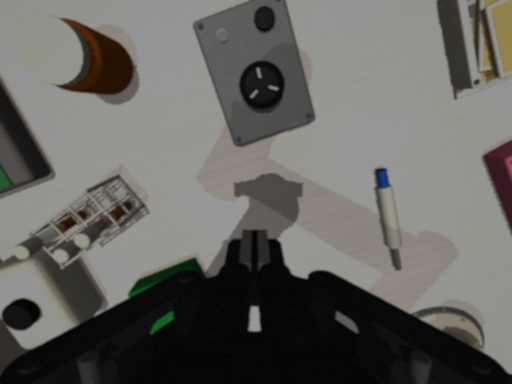

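The wrist view shows the grey console at (255,70), its cap at about (262,86) and the nest at the top right edge. Next I'll measure the cap and the console.

```bash
python3 - <<'E'
from h import *
z=np.load("pics/w1.npz");p=z["p"];im=z["im"]
def m(lo,hi,n):
    w=p;k=(w[...,2]>lo)&(w[...,2]<hi)&(abs(w[...,0]-630)<150)&(abs(w[...,1]-170)<90)
    q=w[k];r=cv2.minAreaRect(q[:,:2].astype(np.float32));print(n,len(q),r,np.median(q,0).round(1));return q
q=m(88,105,"cap");print(cv2.minEnclosingCircle(q[:,:2].astype(np.float32)))
m(45,54,"box")
print(read_state()["position"])
g=p[300-60,100:110];print(p[330:340,440:450].reshape(-1,3)[:2], p[180,300:304])
E
```

```text
cap 1729 ((620.0081176757812, 174.00540161132812), (57.552913665771484, 58.701622009277344), 70.46720886230469) [619.6 174.3  95. ]
((619.4891357421875, 174.27191162109375), 29.950971603393555)
box 9763 ((639.524658203125, 173.86334228515625), (129.69216918945312, 179.55020141601562), 88.6988525390625) [654.8 177.3  49.5]
[526.88867673 218.10879223 317.05526253]
[[519.03289596 162.97370073 414.757909  ]
 [519.32812745 162.85531536 415.10122715]] [[ 4.53559214e+02  1.57793475e+02 -1.25290515e+00]
 [ 4.53231389e+02  1.56193468e+02 -3.59390413e-01]
 [ 4.52673772e+02  1.54536676e+02 -2.47832934e-01]
 [ 4.51948470e+02  1.52833312e+02 -7.00095027e-01]]
```

```bash
python3 -m creep '{"translation":[[4,-2,-4],[7,-3.4,-10],[9.3,-4.4,-15],[9.3,-4.4,-19],[9.3,-4.4,-21],[9.3,-4.4,-21],[9.3,-4.4,-21],[9.3,-4.4,-21]],"delta_rot":[[0,0,0],[0,0,0],[0,0,0],[0,0,0],[0,0,0],[0,0,0],[0,0,0],[0,0,0]],"hand":[0,0,0,0,0,0,0,0]}'
python3 -m creep '{"translation":[[0,0,-0.6],[0,0,-1.2],[0,0,-1.8],[0,0,-2.2],[0,0,-2.4],[0,0,-2.4]],"delta_rot":[[0,0,0],[0,0,0],[0,0,0],[0,0,0],[0,0,0],[0,0,0]],"hand":[0,0,0,0,0,0]}'
```

```text
clock: 2.65
position: [621.3, 173.9, 108.9]
ee_rot: [0.985, -0.171, 0.001, -0.001]
contact_force: [-0.3, 0.4, 0.4]
gripper_width: 0.1
grasp_force: 0.0
clock: 3.4
position: [620.5, 173.2, 83.0]
ee_rot: [0.985, -0.171, -0.0, 0.0]
contact_force: [0.1, -0.1, 0.5]
gripper_width: -0.3
grasp_force: 0.0
```

```bash
python3 -m creep '{"translation":[[0,0,-0.1],[0,0,-0.2],[0,0,-0.2]],"delta_rot":[[0,0,0],[0,0,0],[0,0,0]],"hand":[0,0,0]}'
python3 -m creep '{"translation":[[0,0,-0.1],[0,0,-0.2],[0,0,-0.2]],"delta_rot":[[0,0,0],[0,0,0],[0,0,0]],"hand":[0,0,0]}'
```

```text
clock: 3.78
position: [620.5, 173.2, 81.1]
ee_rot: [0.985, -0.171, -0.0, 0.0]
contact_force: [0.0, -0.4, 0.4]
gripper_width: 0.1
grasp_force: 0.0
clock: 4.15
position: [620.5, 173.2, 79.1]
ee_rot: [0.985, -0.171, -0.0, 0.0]
contact_force: [-0.0, 0.2, -0.1]
gripper_width: 0.0
grasp_force: 0.0
```

```bash
python3 - <<'E'
from h import *
im,p,c=snap("wrist","w2");s,ps,_=snap("scene","s2")
a=cv2.resize(s[150:290,210:370],(512,448));cv2.imwrite("pics/z2.png",cv2.resize(np.vstack([im,a]),(370,600))[:,:,::-1])
print(read_state()["position"],read_state()["contact_force"])
E
```

```text
[620.53332481 173.22443994  79.14618203] [-0.00065374  0.25226708  0.36226426]
```

View pics/z2.png

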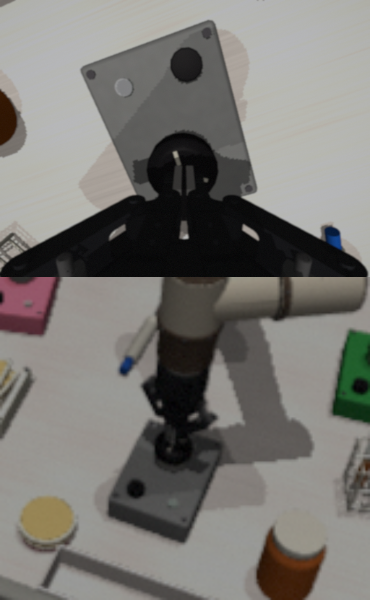

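The wrist view shows the fingertips at the cap centre. I'll read the cap height from depth.

```bash
python3 - <<'E'
from h import *
for n in("w2","s2"):
    w=np.load(f"pics/{n}.npz")["p"];r=np.hypot(w[...,0]-619.5,w[...,1]-174)
    k=(r<29)&(w[...,2]>55)&(w[...,2]<110);h=np.histogram(w[...,2][k],np.arange(60,112,2));print(n,h[0])
    k=(abs(w[...,0]-680)<15)&(abs(w[...,1]-174)<20);print(np.nanmedian(w[k],0))
E
```

```text
w2 [   0    0    0    0    0    0    0    0    0    0    0    0    0    0
    4  278 1176 2382  458    3    0    0   11   42   69]
[680.45944277 173.72872243  49.56067745]
s2 [ 0  0  0  0  0  1  0  2  3  2  2  3  0  5  4 24 28 31 15  5  0  0  2  2
  2]
[679.26416453 174.8105259   47.01776347]
```

The cap is still up at 95 mm, so the fingertips haven't reached it. I'll creep down until I feel contact.

```bash
python3 -m creep '{"translation":[[0,0,-0.15],[0,0,-0.3],[0,0,-0.4],[0,0,-0.4]],"delta_rot":[[0,0,0],[0,0,0],[0,0,0],[0,0,0]],"hand":[0,0,0,0]}'
python3 -m creep '{"translation":[[0,0,-0.15],[0,0,-0.3],[0,0,-0.4],[0,0,-0.4]],"delta_rot":[[0,0,0],[0,0,0],[0,0,0],[0,0,0]],"hand":[0,0,0,0]}'
python3 - <<'E'
from h import *
im,p,c=snap("wrist","w3")
w=p;r=np.hypot(w[...,0]-619.5,w[...,1]-174)
k=(r<29)&(w[...,2]>55)&(w[...,2]<110);h=np.histogram(w[...,2][k],np.arange(70,112,2));print(h[0])
# finger tip points near the centre
k=(r<60)&(w[...,2]>98)&(w[...,2]<170);v,u=np.nonzero(k);print(w[k][np.argsort(v)[:12]].round(0),u.min(),v.min())
E
```

```text
clock: 4.75
position: [620.4, 173.2, 75.0]
ee_rot: [0.985, -0.171, -0.0, 0.0]
contact_force: [0.8, -0.1, -0.6]
gripper_width: -0.1
grasp_force: 0.0
clock: 5.25
position: [620.7, 173.3, 71.8]
ee_rot: [0.985, -0.171, 0.0, -0.0]
contact_force: [-1.5, -0.8, 5.0]
gripper_width: 0.0
grasp_force: 2.3
[   0    0    0    0    0    0    0    0    4  146 1031 2078 1039    4
   26   69   76   83   95   97]
[[633. 175.  99.]
 [633. 174.  99.]
 [633. 174. 100.]
 [632. 173.  99.]
 [633. 173. 100.]
 [632. 172.  98.]
 [632. 172.  99.]
 [632. 171. 100.]
 [632. 171.  99.]
 [631. 170.  99.]
 [631. 170.  98.]
 [631. 169. 100.]] 69 230
```

```bash
python3 -m creep '{"translation":[[0,0,-0.3],[0,0,-0.6],[0,0,-0.9],[0,0,-1.2],[0,0,-1.2]],"delta_rot":[[0,0,0],[0,0,0],[0,0,0],[0,0,0],[0,0,0]],"hand":[0,0,0,0,0]}'
python3 - <<'E'
from h import *
im,p,c=snap("wrist","w4")
w=p;r=np.hypot(w[...,0]-619.5,w[...,1]-174)
k=(r<29)&(w[...,2]>55)&(w[...,2]<110);h=np.histogram(w[...,2][k],np.arange(70,112,2));print(h[0],np.median(w[k&(w[...,0]>632)][:,2]))
E
```

```text
clock: 5.92
position: [620.7, 173.3, 58.9]
ee_rot: [0.985, -0.171, 0.0, 0.0]
contact_force: [0.3, 0.7, 3.3]
gripper_width: -0.2
grasp_force: 1.6
[   0    0   18  537 1428 2190  127   12   43   76   87   87   89  110
   93  103  102  120  115  130] 80.01588706854793
```

```bash
python3 -m creep '{"translation":[[0,0,3],[0,0,8],[0,-2,13],[-3,-8,15],[-5,-14,15],[-7,-20,15],[-9,-26,15],[-11,-32,15]],"delta_rot":[[0,0,0],[0,0,0],[0,0,5],[0,0,10],[0,0,15],[0,0,19.6],[0,0,19.6],[0,0,19.6]],"hand":[0,0,0,0,0,0,0,0]}'
python3 -m creep '{"translation":[[0,0,0],[0,0,0]],"delta_rot":[[0,0,0],[0,0,0]],"hand":[0,0]}'
python3 - <<'E'
from h import *
snap("wrist","w5");_,ps,_=snap("scene","s5");_,pt,_=snap("top","t5")
for w in(ps,pt):
    r=np.hypot(w[...,0]-620,w[...,1]-174);print(np.nanmedian(w[r<18][:,2]),np.nanmedian(w[(abs(w[...,0]-690)<8)&(abs(w[...,1]-174)<20)][:,2]))
E
```

```text
clock: 6.98
position: [512.5, -138.7, 208.6]
ee_rot: [1.0, -0.001, -0.0, -0.0]
contact_force: [0.8, -0.3, 0.7]
gripper_width: -0.4
grasp_force: 0.0
clock: 7.22
position: [513.6, -137.2, 208.7]
ee_rot: [1.0, -0.001, -0.0, -0.0]
contact_force: [0.3, 0.0, -0.0]
gripper_width: -0.1
grasp_force: 0.0
82.76475553042542 47.160736712368816
84.7230640796904 50.30964171678943
```

View pics/w5.png

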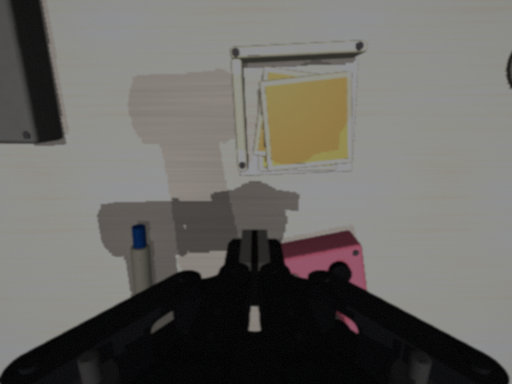

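The cap is now at 84 mm, so it is latched. The nest is at (300,105), with the fences on its top and left sides and the dishes offset from the corner. Next I'll fit the geometry.

```bash
cat > fit.py <<'E'
from h import *
import sys
z=np.load(f"pics/{sys.argv[1]}.npz");p=z["p"];im=z["im"].astype(int)
box=(abs(p[...,0]-590)<130)&(abs(p[...,1]+200)<120)
yel=(im[...,0]-im[...,2]>40)&box
for lo,hi in((45,60),(30,45),(20,30),(4,12)):
    k=yel&(p[...,2]>lo)&(p[...,2]<hi)
    if k.sum()>20: print("yel",lo,k.sum(),cv2.minAreaRect(p[k][:,:2].astype(np.float32)),np.median(p[k][:,2]))
# fences: inner edges
hgt=box&(p[...,2]>38)&(p[...,2]<50)&~yel
q=p[hgt][:,:3]
fx=q[(q[:,0]>640)]; fy=q[q[:,1]>-140]
for n,a,i in(("xf",fx,1),("yf",fy,0)):
    c=np.polyfit(a[:,i],a[:,1-i],1);r=a[:,1-i]-np.polyval(c,a[:,i]);k=abs(r)<8;c=np.polyfit(a[k,i],a[k,1-i],1);r=a[k,1-i]-np.polyval(c,a[k,i])
    print(n,len(a),np.degrees(np.arctan(c[0])),c,np.percentile(r,[2,98]),np.median(a[:,2]),a[:,i].min(),a[:,i].max(),a[:,1-i].mean())
top=box&(p[...,2]>46.5)&(p[...,2]<58);q=p[top]
q=q[(q[:,0]<640)&(q[:,1]<-140)];print("topdish",cv2.minAreaRect(q[:,:2].astype(np.float32)),np.median(q,0))
E
python3 fit.py w5; python3 - <<'E'
from h import *
im=np.load("pics/w5.npz")["im"][30:185,220:375]
cv2.imwrite("pics/z5.png",cv2.resize(im,(600,600),interpolation=cv2.INTER_CUBIC)[:,:,::-1])
E
```

```text
yel 45 6235 ((570.5518798828125, -197.1980743408203), (87.72808837890625, 87.74737548828125), 5.836555480957031) 49.69760819395486
yel 30 208 ((583.3984375, -152.45001220703125), (26.14952850341797, 90.35293579101562), 68.96783447265625) 35.73776301989835
yel 20 22 ((522.0098876953125, -151.03240966796875), (11.888848304748535, 2.6077218055725098), 1.302216649055481) 21.675758449316874
xf 1658 -1.9655772936832605 [-3.43192598e-02  6.40244993e+02] [-5.46293385  6.02498292] 44.20597324825607 -256.6545335772071 -111.70199626051935 646.6806551226861
yf 1509 0.9675886047603718 [ 1.68892125e-02 -1.31235183e+02] [-7.64090909  6.21192012] 44.22338491397272 515.3708884236788 650.3465077097071 -122.04171033054752
topdish ((570.376708984375, -197.6472930908203), (100.0227279663086, 100.07083129882812), 6.038943767547607) [ 573.80261415 -197.31954351   49.59118337]
```

View pics/z5.png

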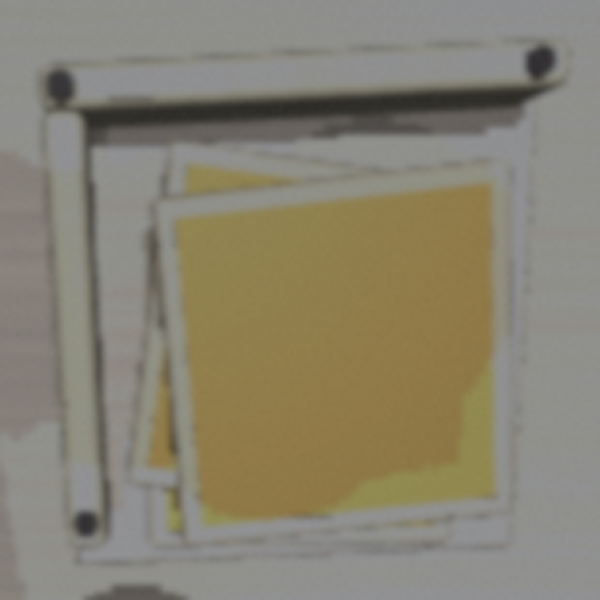

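The dishes are stacked with small offsets and twists, about 20 mm from both fences, and nest yaw is about 1.5°. Before descending I'll check the fingertip height and how close the pink console is.

```bash
python3 - <<'E'
from h import *
z=np.load("pics/w5.npz");p=z["p"];print("tip",p[228:246:3,249].round(0),p[228:246:3,260].round(0))
t=np.load("pics/top0.npz");q=t["p"];im=t["im"].astype(int)
k=(im[...,0]-im[...,1]>35)&(im[...,2]-im[...,1]>5)&(q[...,0]<520)&(q[...,1]<-100)
w=q[k];print(len(w),w.min(0),w.max(0));print(cv2.boxPoints(cv2.minAreaRect(w[:,:2].astype(np.float32))))
# finger geometry from top/scene at t5: points near tool
s=np.load("pics/s5.npz")["p"]
k=(abs(s[...,0]-513)<70)&(abs(s[...,1]+138)<90)&(s[...,2]>150)&(s[...,2]<420)
w=s[k]
for a in range(200,420,15):
    b=w[(w[:,2]>a)&(w[:,2]<a+15)]
    if len(b): print(a,len(b),b.min(0).round(0),b.max(0).round(0))
E
```

```text
tip [[ 421. -130.    0.]
 [ 524. -135.  237.]
 [ 524. -135.  241.]
 [ 525. -135.  245.]
 [ 524. -135.  247.]
 [ 524. -135.  251.]] [[ 421. -146.    0.]
 [ 524. -141.  236.]
 [ 524. -141.  241.]
 [ 525. -140.  245.]
 [ 524. -140.  248.]
 [ 524. -140.  250.]]
2156 [ 222.84345085 -306.53937895   38.68675825] [ 417.48949895 -151.55032913   56.02550656]
[[ 219.77759 -187.11139]
 [ 247.37799 -310.46103]
 [ 419.49176 -271.9493 ]
 [ 391.89136 -148.59967]]
230 19 [ 504. -147.  231.] [ 528. -120.  245.]
245 28 [ 507. -147.  246.] [ 526. -120.  259.]
260 25 [ 518. -163.  261.] [ 527. -117.  275.]
275 68 [ 504. -172.  275.] [529. -95. 290.]
290 69 [ 506. -187.  290.] [536. -84. 305.]
305 92 [ 500. -193.  305.] [533. -73. 320.]
320 115 [ 499. -193.  320.] [535. -73. 335.]
335 54 [ 504. -172.  335.] [535. -92. 349.]
350 38 [ 508. -163.  350.] [550. -95. 365.]
365 78 [ 505. -163.  365.] [553. -95. 380.]
380 80 [ 503. -161.  380.] [553. -97. 395.]
395 108 [ 497. -169.  395.] [553. -96. 410.]
410 21 [ 518. -142.  410.] [553. -95. 420.]
```

The fingertips are 22.5 mm above the reported TCP z when closed, confirmed by depth and by touch, and the front face is at TCP +11. The pink console is at x<420, so the way is clear. I'll descend behind the stack and push it along nest +x.

```bash
python3 -m creep '{"translation":[[-2,-3,-3],[-3.6,-5.3,-8],[-3.6,-5.3,-13],[-3.6,-5.3,-17],[-3.6,-5.3,-20],[-3.6,-5.3,-21.4],[-3.6,-5.3,-21.8],[-3.6,-5.3,-21.8]],"delta_rot":[[0,0,1.5],[0,0,1.5],[0,0,1.5],[0,0,1.5],[0,0,1.5],[0,0,1.5],[0,0,1.5],[0,0,1.5]],"hand":[0,0,0,0,0,0,0,0]}'
python3 -m creep '{"translation":[[1,0,0],[2,0.05,0],[2.6,0.05,0],[3.1,0.1,0],[3.5,0.1,0],[3.8,0.1,0],[4.1,0.1,0],[4.1,0.1,0]],"delta_rot":[[0,0,0],[0,0,0],[0,0,0],[0,0,0],[0,0,0],[0,0,0],[0,0,0],[0,0,0]],"hand":[0,0,0,0,0,0,0,0]}'
```

```text
clock: 8.38
position: [478.7, -190.0, -8.1]
ee_rot: [1.0, 0.013, 0.001, 0.0]
contact_force: [0.4, -0.3, 0.3]
gripper_width: 0.4
grasp_force: 0.0
clock: 9.38
position: [519.1, -189.2, -8.9]
ee_rot: [1.0, 0.012, 0.0, 0.0]
contact_force: [-0.1, 0.3, -1.0]
gripper_width: 0.1
grasp_force: 0.4
```

```bash
python3 -m creep '{"translation":[[0.2,0,0],[0.4,0,0],[0.6,0,0],[0.7,0,0],[0.7,0,0]],"delta_rot":[[0,0,0],[0,0,0],[0,0,0],[0,0,0],[0,0,0]],"hand":[0,0,0,0,0]}'
python3 -m creep '{"translation":[[-1.5,0,0],[-4,0,0],[-4,0,4],[-4,0,9],[-3,-4,10],[-1,-9,10],[1,-14,10],[1.5,-14,10]],"delta_rot":[[0,0,0],[0,0,0],[0,0,0],[0,0,-10],[0,0,-20],[0,0,-30],[0,0,-40],[0,0,-50]],"hand":[0,0,0,0,0,0,0,0]}'
```

```text
clock: 10.0
position: [525.9, -189.1, -8.9]
ee_rot: [1.0, 0.012, 0.0, -0.0]
contact_force: [-1.8, -0.2, -0.4]
gripper_width: 0.0
grasp_force: 0.7
clock: 11.0
position: [541.3, -332.4, 91.0]
ee_rot: [0.909, -0.416, 0.001, 0.0]
contact_force: [-0.6, 0.0, 0.1]
gripper_width: 0.2
grasp_force: 0.0
```

```bash
python3 -m creep '{"translation":[[2,0,0],[4.6,0,0],[4.6,0,0],[4.6,0.5,-3],[4.6,1,-6],[4.6,1.5,-8.5],[4.6,2,-9.9],[4.6,2.5,-9.9]],"delta_rot":[[0,0,-10],[0,0,-20],[0,0,-30],[0,0,-39.5],[0,0,-39.5],[0,0,-39.5],[0,0,-39.5],[0,0,-39.5]],"hand":[0,0,0,0,0,0,0,0]}'
python3 -m creep '{"translation":[[0,1,0],[0,2,0],[0,3,0],[0,4,0],[0,4.6,0],[0,5.1,0],[0,5.6,0],[0,5.9,0]],"delta_rot":[[0,0,0],[0,0,0],[0,0,0],[0,0,0],[0,0,0],[0,0,0],[0,0,0],[0,0,0]],"hand":[0,0,0,0,0,0,0,0]}'
```

```text
clock: 12.0
position: [586.1, -303.8, -8.6]
ee_rot: [0.719, -0.695, -0.001, 0.0]
contact_force: [0.6, 0.5, 0.7]
gripper_width: 0.1
grasp_force: 0.0
clock: 13.0
position: [586.8, -245.2, -7.8]
ee_rot: [0.719, -0.695, 0.0, 0.0]
contact_force: [0.1, -1.5, 0.2]
gripper_width: -0.1
grasp_force: 0.8
```

```bash
python3 -m creep '{"translation":[[0,0.2,0],[0,0.4,0],[0,0.6,0],[0,0.6,0]],"delta_rot":[[0,0,0],[0,0,0],[0,0,0],[0,0,0]],"hand":[0,0,0,0]}'
python3 -m creep '{"translation":[[0,0.1,0],[0,0.2,0],[0,0.2,0]],"delta_rot":[[0,0,0],[0,0,0],[0,0,0]],"hand":[0,0,0]}'
python3 -m creep '{"translation":[[0,0.1,0],[0,0.2,0],[0,0.2,0]],"delta_rot":[[0,0,0],[0,0,0],[0,0,0]],"hand":[0,0,0]}'
```

```text
clock: 13.5
position: [586.7, -239.0, -7.9]
ee_rot: [0.719, -0.695, -0.0, -0.0]
contact_force: [-0.3, -0.4, 0.4]
gripper_width: -0.1
grasp_force: 0.4
clock: 13.88
position: [587.7, -237.8, -7.7]
ee_rot: [0.719, -0.695, 0.001, -0.0]
contact_force: [2.4, -5.6, -1.5]
gripper_width: 0.4
grasp_force: 2.4
clock: 14.25
position: [588.9, -236.9, -7.1]
ee_rot: [0.719, -0.695, 0.003, -0.001]
contact_force: [3.7, -8.8, -0.7]
gripper_width: -0.2
grasp_force: 4.3
```

```bash
python3 -m creep '{"translation":[[0,-1,0],[0,-4,0],[0,-5,5],[-2,-5,10],[-7,-3,14],[-10,0,16],[-10.5,3,18],[-10.5,5,20]],"delta_rot":[[0,0,0],[0,0,0],[0,0,10],[0,0,20],[0,0,30],[0,0,40],[0,0,50],[0,0,60]],"hand":[0,0,0,0,0,0,0,0]}'
python3 -m creep '{"translation":[[0,0,1],[0,0,1.5],[0,0,1.5],[0,0,1.5],[0,0,1.5]],"delta_rot":[[0,0,10],[0,0,20],[0,0,29],[0,0,29],[0,0,29]],"hand":[0,0,0,0,0]}'
python3 - <<'E'
from h import *
snap("wrist","w6")
E
python3 fit.py w6;python3 - <<'E'
from h import *
im=np.load("pics/w6.npz")["im"]
cv2.imwrite("pics/z6.png",cv2.resize(im[0:220,200:420],(600,600),interpolation=cv2.INTER_CUBIC)[:,:,::-1])
E
```

```text
clock: 15.25
position: [480.1, -183.8, 192.9]
ee_rot: [0.971, -0.24, -0.001, -0.001]
contact_force: [0.4, -0.0, -0.3]
gripper_width: -0.0
grasp_force: 0.0
clock: 15.88
position: [481.3, -185.0, 206.8]
ee_rot: [1.0, 0.007, -0.0, -0.0]
contact_force: [0.2, 0.6, -0.1]
gripper_width: 0.1
grasp_force: 0.0
yel 45 7252 ((589.7197875976562, -175.78082275390625), (87.38099670410156, 87.74342346191406), 2.493177890777588) 49.778920962607856
xf 1780 -1.8085508965218668 [-3.15756554e-02  6.40625496e+02] [-5.96798935  5.89630174] 44.433804097900776 -257.6958127088672 -112.6078515503135 646.5811878111024
yf 2079 0.10972687848491877 [ 1.91509765e-03 -1.24680493e+02] [-7.89021855  7.12719075] 44.74483008167391 514.5529697704362 649.6999356307647 -123.98118135417049
topdish ((589.7542724609375, -182.93460083007812), (100.48884582519531, 87.38216400146484), 1.0659161806106567) [ 592.6961293  -182.80920278   49.70958246]
```

View pics/z6.png

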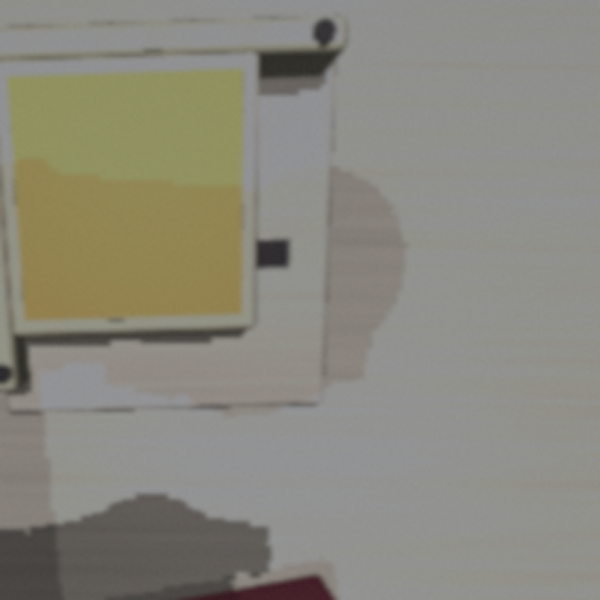

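The stack is nearly home, with only a tiny gap to check at the fences. I'll do a second, firmer tap in x and then in y.

```bash
python3 -m creep '{"translation":[[0,0.7,-5],[0,0.7,-11],[0,0.7,-16],[0,0.7,-19.5],[1,0.7,-21.5],[2.5,0.7,-21.5],[3.7,0.7,-21.5],[4.2,0.7,-21.5]],"delta_rot":[[0,0,1.2],[0,0,1.2],[0,0,1.2],[0,0,1.2],[0,0,1.2],[0,0,1.2],[0,0,1.2],[0,0,1.2]],"hand":[0,0,0,0,0,0,0,0]}'
python3 -m creep '{"translation":[[0.2,0,0],[0.4,0,0],[0.6,0,0],[0.7,0,0],[0.7,0,0]],"delta_rot":[[0,0,0],[0,0,0],[0,0,0],[0,0,0],[0,0,0]],"hand":[0,0,0,0,0]}'
python3 -m creep '{"translation":[[0.1,0,0],[0.2,0,0],[0.2,0,0]],"delta_rot":[[0,0,0],[0,0,0],[0,0,0]],"hand":[0,0,0]}'
```

```text
clock: 16.92
position: [525.8, -178.2, -6.6]
ee_rot: [1.0, 0.018, 0.002, 0.0]
contact_force: [-0.3, -0.5, 0.6]
gripper_width: -0.2
grasp_force: 0.0
clock: 17.55
position: [529.5, -178.2, -8.0]
ee_rot: [1.0, 0.018, -0.001, -0.0]
contact_force: [-3.6, 0.0, 2.3]
gripper_width: -0.1
grasp_force: 2.0
clock: 17.92
position: [529.4, -178.1, -8.4]
ee_rot: [1.0, 0.018, -0.003, -0.0]
contact_force: [-7.5, 0.6, 4.3]
gripper_width: -0.0
grasp_force: 3.9
```

```bash
python3 -m creep '{"translation":[[0.2,0,0],[0.4,0,0],[0.5,0,0],[0.5,0,0]],"delta_rot":[[0,0,0],[0,0,0],[0,0,0],[0,0,0]],"hand":[0,0,0,0]}'
python3 -m creep '{"translation":[[-2,0,0],[-5,0,0],[-5,0,4],[-5,-1,9],[-4,-5,10],[-1,-10,10],[2,-14,10],[4,-15,10]],"delta_rot":[[0,0,0],[0,0,0],[0,0,0],[0,0,-10],[0,0,-20],[0,0,-30],[0,0,-40],[0,0,-50]],"hand":[0,0,0,0,0,0,0,0]}'
```

```text
clock: 18.42
position: [528.8, -178.1, -9.4]
ee_rot: [1.0, 0.017, -0.009, -0.001]
contact_force: [-15.3, 0.7, 8.1]
gripper_width: 0.3
grasp_force: 7.9
clock: 19.42
position: [580.2, -331.2, 92.2]
ee_rot: [0.912, -0.41, 0.002, -0.0]
contact_force: [-0.1, 0.8, -0.4]
gripper_width: 0.1
grasp_force: 0.0
```

```bash
python3 -m creep '{"translation":[[1.1,0,0],[1.1,0,0],[1.1,0,0],[1.1,0.5,-3.5],[1.1,1,-7],[1.1,1.5,-9.5],[1.1,3,-9.9],[1.1,5,-9.9]],"delta_rot":[[0,0,-10],[0,0,-20],[0,0,-30],[0,0,-39.6],[0,0,-39.6],[0,0,-39.6],[0,0,-39.6],[0,0,-39.6]],"hand":[0,0,0,0,0,0,0,0]}'
python3 -m creep '{"translation":[[0,1.5,0],[0,2.8,0],[0,3.5,0],[0,3.9,0],[0,4.2,0],[0,4.4,0],[0,4.6,0],[0,4.6,0]],"delta_rot":[[0,0,0],[0,0,0],[0,0,0],[0,0,0],[0,0,0],[0,0,0],[0,0,0],[0,0,0]],"hand":[0,0,0,0,0,0,0,0]}'
python3 -m creep '{"translation":[[0,0.2,0],[0,0.4,0],[0,0.4,0]],"delta_rot":[[0,0,0],[0,0,0],[0,0,0]],"hand":[0,0,0]}'
```

```text
clock: 20.42
position: [589.8, -277.6, -6.3]
ee_rot: [0.722, -0.692, 0.001, -0.0]
contact_force: [0.6, -0.3, 1.3]
gripper_width: 0.2
grasp_force: 0.0
clock: 21.42
position: [588.9, -236.9, -6.2]
ee_rot: [0.722, -0.692, 0.002, 0.001]
contact_force: [-0.3, -16.6, -1.2]
gripper_width: 0.2
grasp_force: 7.7
clock: 21.8
position: [588.9, -236.8, -5.5]
ee_rot: [0.722, -0.692, 0.004, 0.002]
contact_force: [-0.6, -29.1, -1.6]
gripper_width: 0.2
grasp_force: 14.9
```

```bash
python3 -m creep '{"translation":[[0,-1.5,0],[0,-5,0],[0,-6,5],[-2,-6,10],[-7,-4,14],[-10,0,16],[-10.5,4,16],[-10.5,8,16]],"delta_rot":[[0,0,0],[0,0,0],[0,0,10],[0,0,20],[0,0,30],[0,0,40],[0,0,50],[0,0,60]],"hand":[0,0,0,0,0,0,0,0]}'
python3 -m creep '{"translation":[[0,0,0],[0,0,0],[0,0,0],[0,0,0],[0,0,0]],"delta_rot":[[0,0,10],[0,0,20],[0,0,30],[0,0,30],[0,0,30]],"hand":[0,0,0,0,0]}'
python3 - <<'E'
from h import *
snap("wrist","w7")
E
python3 fit.py w7;python3 - <<'E'
from h import *
im=np.load("pics/w7.npz")["im"]
cv2.imwrite("pics/z7.png",cv2.resize(im[0:220,180:400],(600,600),interpolation=cv2.INTER_CUBIC)[:,:,::-1])
E
```

```text
clock: 22.8
position: [483.1, -147.2, 154.0]
ee_rot: [0.972, -0.235, 0.001, -0.0]
contact_force: [0.1, 0.7, 0.2]
gripper_width: 0.1
grasp_force: 0.0
clock: 23.42
position: [483.7, -148.2, 153.1]
ee_rot: [1.0, 0.021, -0.0, -0.0]
contact_force: [0.3, -0.4, -0.0]
gripper_width: 0.1
grasp_force: 0.0
yel 45 10632 ((590.3141479492188, -176.15585327148438), (87.52274322509766, 87.92935180664062), 2.3913321495056152) 49.758080576549304
xf 1198 -1.7546987969348047 [-3.06348495e-02  6.37879643e+02] [-3.81870291  2.7818958 ] 44.38695968761516 -256.8348508554251 -112.68797959548412 643.7966801872556
yf 2868 0.4943400980379814 [ 8.62807643e-03 -1.28223745e+02] [-7.97103415  7.22749194] 44.69854206636916 514.3609569492473 644.0342378525434 -123.62775128580812
topdish ((590.871337890625, -182.38975524902344), (99.13419342041016, 88.16932678222656), 2.2603418827056885) [ 593.86410187 -182.51499962   49.68057065]
```

View pics/z7.png

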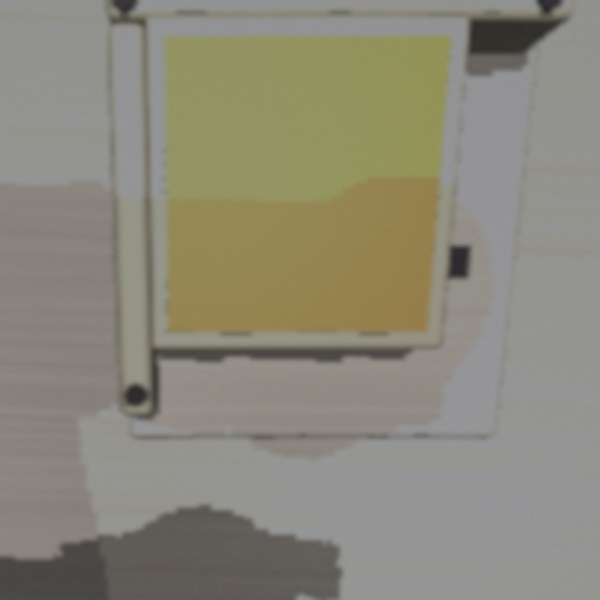

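The top dish is flush on both fences. One more gentle x tap will make sure the lower dishes are seated, then I'll do the knob.

```bash
python3 -m creep '{"translation":[[-0.5,-3,-3],[-0.5,-3,-8],[-0.5,-3,-12],[0,-3,-15],[1.5,-3,-16.1],[3,-3,-16.1],[4,-3,-16.1],[4.3,-3,-16.1]],"delta_rot":[[0,0,0],[0,0,0],[0,0,0],[0,0,0],[0,0,0],[0,0,0],[0,0,0],[0,0,0]],"hand":[0,0,0,0,0,0,0,0]}'
python3 -m creep '{"translation":[[0.15,0,0],[0.3,0,0],[0.4,0,0],[0.5,0,0],[0.5,0,0]],"delta_rot":[[0,0,0],[0,0,0],[0,0,0],[0,0,0],[0,0,0]],"hand":[0,0,0,0,0]}'
```

```text
clock: 24.48
position: [528.5, -178.1, -6.7]
ee_rot: [1.0, 0.022, 0.001, 0.0]
contact_force: [-0.6, 0.1, 0.1]
gripper_width: -0.1
grasp_force: 0.0
clock: 25.1
position: [529.5, -178.2, -8.2]
ee_rot: [1.0, 0.021, -0.002, -0.0]
contact_force: [-6.4, 0.6, 4.0]
gripper_width: 0.3
grasp_force: 2.6
```

```bash
python3 -m creep '{"translation":[[-2,0,0],[-5,0,2],[-5,2,8],[-5,7,14],[-3,13,17],[0,19,17],[3,25,17],[6,30,17]],"delta_rot":[[0,0,0],[0,0,0],[0,0,0],[0,0,0],[0,0,0],[0,0,0],[0,0,0],[0,0,0]],"hand":[0,0,0,0,0,7.6,7.6,7.6]}'
python3 -m creep '{"translation":[[3,5,-3],[3,5,-5],[3,5,-5],[3,5,-5]],"delta_rot":[[0,0,0],[0,0,0],[0,0,0],[0,0,0]],"hand":[7.6,7.6,7.6,7.6]}'
python3 - <<'E'
from h import *
im,p,c=snap("wrist","w8")
s=read_state();x=s["position"];print(x,s["gripper_width"],s["joints"].round(2))
k=(abs(p[...,0]-x[0])<25)&(abs(p[...,1]-x[1])<70)&(p[...,2]>x[2]+5)&(p[...,2]<x[2]+80)
v,u=np.nonzero(k);w=p[k]
for sgn in(1,-1):
    q=w[(w[:,1]-x[1])*sgn>15];print(sgn,len(q),(np.percentile(q,[1,10,50],axis=0)-x).round(0))
r=np.hypot(p[...,0]-619.5,p[...,1]-174.3);q=p[(r<35)&(p[...,2]>76)&(p[...,2]<92)];print(cv2.minEnclosingCircle(q[:,:2].astype(np.float32)),np.median(q,0))
E
```

```text
clock: 26.1
position: [581.5, 103.2, 163.0]
ee_rot: [1.0, 0.022, 0.002, -0.001]
contact_force: [0.7, -0.5, 0.7]
gripper_width: 54.2
grasp_force: 0.0
clock: 26.6
position: [610.6, 150.5, 113.0]
ee_rot: [1.0, 0.022, 0.001, -0.0]
contact_force: [-0.6, 0.6, 0.6]
gripper_width: 75.6
grasp_force: 0.0
[610.67070683 150.39047383 113.49385217] 75.82879372354124 [ 0.5   0.47 -0.11  0.   -0.99  1.12]
1 2869 [[-12.  37.  33.]
 [ -6.  37.  41.]
 [  5.  40.  61.]]
-1 2870 [[ -9. -63.  33.]
 [ -2. -53.  41.]
 [  9. -40.  61.]]
((619.7330322265625, 174.3033905029297), 29.913082122802734) [622.47815045 173.78344818  83.52876767]
```

View pics/w8.png

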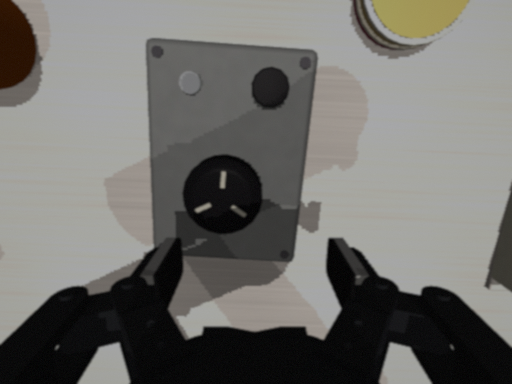

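The cap is centred at about (222,194), between the open fingers, and the tips are 33 mm above the reported TCP at this opening. I'll centre, descend and grip.

```bash
python3 -m creep '{"translation":[[0.9,2.4,0],[0.9,2.4,-1],[0.9,2.4,-3.5],[0.9,2.4,-6],[0.9,2.4,-7.8],[0.9,2.4,-8.4],[0.9,2.4,-8.4]],"delta_rot":[[0,0,0],[0,0,0],[0,0,0],[0,0,0],[0,0,0],[0,0,0],[0,0,0]],"hand":[7.6,7.6,7.6,7.6,7.6,7.6,7.6]}'
python3 -m creep '{"translation":[[0,0,0],[0,0,0],[0,0,0],[0,0,0],[0,0,0]],"delta_rot":[[0,0,0],[0,0,0],[0,0,0],[0,0,0],[0,0,0]],"hand":[5,5,5,5,5]}'
```

```text
clock: 27.52
position: [619.0, 174.4, 28.1]
ee_rot: [1.0, 0.022, 0.0, 0.0]
contact_force: [-0.4, -0.1, -0.3]
gripper_width: 75.7
grasp_force: 0.0
clock: 28.15
position: [619.5, 174.8, 28.4]
ee_rot: [1.0, 0.022, 0.001, -0.0]
contact_force: [0.9, -1.3, 3.3]
gripper_width: 57.7
grasp_force: 63.2
```

```bash
python3 -m creep '{"translation":[[0,0,0],[0,0,0],[0,0,0],[0,0,0],[0,0,0],[0,0,0],[0,0,0],[0,0,0]],"delta_rot":[[0,0,-8],[0,0,-16],[0,0,-25],[0,0,-34],[0,0,-43],[0,0,-52],[0,0,-60],[0,0,-68]],"hand":[5,5,5,5,5,5,5,5]}'
python3 -m creep '{"translation":[[0,0,0],[0,0,0]],"delta_rot":[[0,0,0],[0,0,0]],"hand":[5,5]}'
python3 - <<'E'
from h import *
print(read_state()["wrist_torque"])
E
```

```text
clock: 29.15
position: [619.6, 175.1, 28.2]
ee_rot: [0.84, -0.543, 0.001, -0.001]
contact_force: [1.3, -0.3, 2.7]
gripper_width: 57.6
grasp_force: 63.2
clock: 29.4
position: [619.6, 175.1, 28.2]
ee_rot: [0.842, -0.54, 0.001, -0.001]
contact_force: [2.0, 0.1, 2.8]
gripper_width: 57.7
grasp_force: 63.3
[ 0.07612947 -0.55030418 -0.01669075]
```

```bash
python3 -m creep '{"translation":[[0,0,0],[0,0,0],[0,0,0],[0,0,0],[0,0,0]],"delta_rot":[[0,0,0],[0,0,0],[0,0,0],[0,0,0],[0,0,0]],"hand":[7.8,7.8,7.8,7.8,7.8]}'
python3 -m creep '{"translation":[[0,0,2],[0,0,6],[0,0,11],[0,0,16],[-6,4,19],[-12,8,20],[-16,12,20],[-16,12,20]],"delta_rot":[[0,0,0],[0,0,0],[0,0,0],[0,0,0],[0,0,10],[0,0,20],[0,0,30],[0,0,40]],"hand":[7.8,7.8,7.8,7.8,7.8,7.8,7.8,7.8]}'
python3 -m creep '{"translation":[[0,0,0],[0,0,0],[0,0,0]],"delta_rot":[[0,0,0],[0,0,0],[0,0,0]],"hand":[7.8,7.8,7.8]}'
python3 - <<'E'
from h import *
T=[]
for n in("wrist","scene","top"):
    im,w,c=snap(n,"e_"+n);T.append(im)
    r=np.hypot(w[...,0]-620,w[...,1]-174);k=(r<20)&(w[...,2]>60)&(w[...,2]<120);print(n,k.sum(),np.median(w[k],0).round(1))
cv2.imwrite("pics/end.png",np.hstack([T[0],cv2.resize(T[1][150:246,150:278],(512,384),interpolation=cv2.INTER_CUBIC)])[:,::1,::-1][:, :1024] if 0 else cv2.resize(np.hstack([T[0],cv2.resize(T[1][165:240,160:260],(512,384),interpolation=cv2.INTER_CUBIC)]),(800,300))[:,:,::-1])
E
python3 fit.py e_top | grep -E "yel|xf"
```

```text
clock: 30.02
position: [618.7, 174.6, 27.8]
ee_rot: [0.841, -0.541, -0.0, 0.0]
contact_force: [0.2, 0.3, 0.3]
gripper_width: 77.9
grasp_force: 0.0
clock: 31.02
position: [456.5, 296.3, 228.9]
ee_rot: [0.976, -0.216, 0.0, -0.001]
contact_force: [1.2, -0.2, 0.1]
gripper_width: 77.8
grasp_force: 0.0
clock: 31.4
position: [459.4, 293.9, 227.6]
ee_rot: [0.975, -0.222, -0.0, 0.0]
contact_force: [0.0, -0.2, -0.6]
gripper_width: 78.1
grasp_force: 0.0
wrist 0 [nan nan nan]
scene 75 [621.1 173.8  94.6]
top 142 [620.1 174.5  96. ]
yel 45 685 ((591.8915405273438, -176.90997314453125), (80.85993194580078, 81.058349609375), 2.457702398300171) 50.181349232933144
xf 176 -1.7317356481841706 [-3.02336958e-02  6.41538545e+02] [-6.61609838  6.29694861] 44.965590390511124 -257.80337523810266 -113.32814150327583 647.2656273940582
  return _methods._mean(a, axis=axis, dtype=dtype,
  ret = um.true_divide(
```

View pics/end.png

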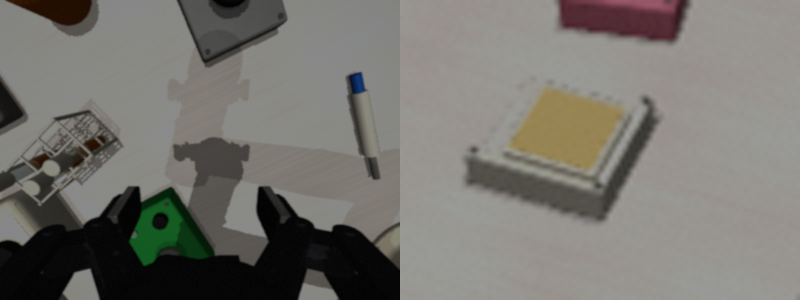

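The scene crop shows the stack tight in the nest corner. The cap is back up at 95–96 mm in both views, and the robot is clear of everything, so I'm handing in.

```bash
python3 -c "
from bench import *
print(job_done())"
```

```text
the job is handed in; nothing more can be done
None
```

The job is handed in at about 31 s: the stop was pressed and latched (cap at 84 mm), the dishes were then tapped into the corner, and the mushroom head was last turned clockwise and is up again at 95–96 mm; the top dish looks flush in the images, the two lower ones I judged only by push contact, and I never touched the rack, burner or round dishes.

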